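Lock the tube rack on the platform shaker

ROBOT

A 6-joint arm with a two-finger parallel gripper is mounted at the origin on a cart in front of the work surface, level with it; the furniture and walls round the work are solid. World frame = base frame: x ahead of the robot, y to its left, z up, the work surface at z = 0. Lengths are in m, angles in rad, forces in N, time in s.
With the tool pointing down it reaches from about 0.275 to 0.875 m from the base axis. Payload 12.5 kg.
Tool frame: the origin (TCP) lies on the centre line of the jaws, within the pads' length; the fingertips stand 19 mm ahead of it and the grasp point (between the pads) is the TCP; z points along the fingers, y is the direction in which the jaws open and shut (so a half turn about z gives the same grasp; the last joint's range is limited). The gripper opens to 85 mm and grips with 20 to 120 N. Pads are 22 mm wide; open, the fingers measure 114 mm over their backs; the gripper's body (76 mm by 85 mm) begins 54 mm behind the grasp point. The pads swing forward as they close: fully open they stand 13 mm farther back than shut.
Start: joints at [1.23, 0.351, 1.652, -0, 1.139, -0.085], TCP at [0.139, 0.532, 0.25] pointing down, gripper open.
Joint ranges: [-2.75, 2.75], [-0.79, 2.1], [0.01, 2.65], [-1.57, 4.71], [0.07, 3.14], [-2.87, 2.87]. Speed limits (rad/s): [2.22, 2.22, 2.79, 3.14, 3.14, 3.14].

INTERFACE

Orientations are given as a 3x3 rotation matrix whose columns are the frame's x, y, z axes.
In Python, from workcell import ctrl gives the robot as it stands. Calls block until the motion is done:
- ctrl.move_to(position, orientation): joint-space move of the TCP to a pose.
- ctrl.line_to(position, v=0.15, rot=None): straight line of the TCP; rot=None keeps the orientation; v is the mean speed in m/s.
- ctrl.move_j(angles): joint-space move.
- ctrl.gripper_open() and ctrl.grab(): open the fingers fully, or close them until they stop; the grip force is fixed at half the most.
- ctrl.sleep(seconds).
- ctrl.inverse_kinematics(position, orientation): joint angles nearest the present ones, or None.
- ctrl.get_state(): the state.
- ctrl.snapshot(name): name is "scene" or "top" or "wrist"; returns a dict with "img" (480x640x3 uint8, red, green, blue), "range_z" (480x640 float32, m along the optical axis (not along the pixel's ray), 0 where there is no reading), "intrinsics" (3x3 intrinsics, pixels), "distortion" ([k1, k2, p1, p2, k3] as OpenCV has them; the pictures are not rectified), "pose" (4x4, takes a point from camera to world coordinates). Camera axes: x right, y down, z forward; pixel columns grow to the right and rows downward; lengths in m; the calibration is good to about 2 mm. A picture is of the moment at which its call begins.
A pose or a line that the arm cannot do raises ctrl.PlanningError and nothing moves.
- ctrl.close_job(): hands the job in, once; it reports no verdict.
The state is a dict: "time_s": time; "qpos": joint angles; "dq": joint speeds; "tau": joint torques, N m; "ee_pos": TCP position; "tcp_rot": TCP orientation; "wrist_force": force on the tool from outside, world axes, zero at the start; "torque": the same for the moment, N m; "finger_gap": opening from 0.0 (shut) to 1.0 (fully open).
Only numpy, scipy, OpenCV 4.12 (cv2) and the standard library are available. Lean on these libraries where they do the work, as an engineer would, in place of code of your own. Each camera call takes 0.05 s, during which the arm holds its last target.

TASK

Secure the empty black tube rack that stands on the shaker's deck: push it straight back along the deck, without lifting it, until it is flush against the fence. Then push the lock lever sideways past its first, half-way notch to the second stop, so that its bolt stands fully in front of the rack, and leave both like that. Do not disturb the bottle, the vial, the dropper or the pen standing around.

Things in the scene. Friction and masses are not known exactly. Their poses are not given: they have to be found in the camera images.
- shaker: Platform shaker, fixed to the bench: white base, aluminium deck, top 42 mm above the origin. Origin on the bench under the centre line of the rack's lane; +x is the direction in which the rack is pushed home, +y left of it. In this frame the deck spans x -145 to +100, y -200 to +110 mm. Low grey side guides, 16 mm high above the deck, inner faces at y = +89 and -89 mm.
- fence (a point): Middle of the foot of the front face of the grey fence across the back of the rack's lane, on the deck; in the shaker's frame x = +75, y = 0, z = 42 mm. The fence is 22 mm high above the deck, 190 mm long along y, and its front face looks to -x. Axes as the shaker's.
- housing_top (a point): Centre of the top of the grey bolt housing on the right of the rack's lane, 74 mm above the bench; in the shaker's frame the housing spans x -44 to +10, y -192 to -89 mm and stands 32 mm high above the deck. A black slot along y in its top carries the lock lever. Axes as the shaker's.
- rack: Loose black moulded grid rack without tubes, 80 (x) x 158 (y) x 28 (z) mm, about 0.15 kg; origin at the centre of its underside, axes as the shaker's when home. It slides freely on the deck and starts 30 to 75 mm short of the fence. Home, its +x face is flush on the fence: its origin is at x = +35 mm in the shaker's frame, its front face at x = -5 mm.
- lock_lever (a joint): Travel of the lock lever along the shaker's +y (m): 0 = open (bolt withdrawn), 0.025 = first notch (bolt half out), 0.050 = second stop (bolt fully out, hard end stop). It clicks: let go, it springs to the nearest of the three (it may stay if left right between two). Leaving the open position needs about 6 N, leaving the first notch about 7 N.
- paddle_face (a point): Centre of the outer (-y) face of the lock lever's upright black thumb paddle, the face to push on; moves with the lever. The paddle is 30 (x) x 11 (y) x 34 (z) mm, its lower edge 9 mm above the housing's top; this point is at mid height of the paddle, 100 mm above the bench. Lever open: at x = -17, y = -171.5 mm in the shaker's frame.
- bolt_tip (a point): Round tip of the steel bolt (12 mm thick, axis along y, 16 mm above the deck) that the lever carries; open: at y = -91 mm, x = -17 mm in the shaker's frame, just inside the housing; locked: at y = -41 mm, in front of the rack. There are 6 mm between the bolt and a rack that is home; a rack that is not home blocks the bolt.
- bottle: Bystander: brown bottle with blue cap, 47 mm across, 100 mm high, standing on the bench to the right of the shaker; origin at the centre of its underside.
- vial: Bystander: dark vial with white cap, 33 mm across, 73 mm high, standing on the bench to the left of the shaker; origin at the centre of its underside.
- dropper: Bystander: small pinkish dropper bottle with white cap, 25 mm across, 66 mm high, standing on the bench in front of the shaker, to the left; origin at the centre of its underside.
- marker_pen: Bystander: white marker pen with blue cap, 128 mm long, 17 mm thick, lying on the bench in front of the shaker, to the right; origin at the centre of its underside.
There are look-alikes about, which are no part of the job. What is shaped like the rack but blue is not meant.

How it is judged:
By the outcome, as a careful person would: the job done as asked, in the order asked, and still so for the second after the job is handed in, with the robot touching nothing.
It also fails if it takes over 48 s, if anything falls off the work surface, if the arm or the gripper's body presses on something with over 40 N, if the wrist force passes 120 N, or if a joint passes its speed limit or range.

## Working session

There is one attempt and no reset: what is moved stays moved. The work goes in short steps, each a Python script; the robot and the scene stay as the last script left them, time stands still between calls to the robot, and variables do not carry over. Pictures are saved under pics/ and viewed, and the job is handed in when it is done.

```bash
mkdir -p pics; cat > h.py <<'E'
import numpy as np, cv2
from workcell import ctrl
def snap(n,f):
    s=ctrl.snapshot(n); np.savez('pics/'+f+'.npz',**s); cv2.imwrite('pics/'+f+'.png',cv2.cvtColor(s['img'],cv2.COLOR_RGB2BGR)); return s
def load(f): return dict(np.load('pics/'+f+'.npz'))
def ray(s,u,v):
    p=cv2.undistortPoints(np.array([[[u,v]]],float),s['intrinsics'],s['distortion'])[0,0]
    return s['pose'][:3,:3]@np.array([p[0],p[1],1]), s['pose'][:3,3]
def at_z(s,u,v,z):
    d,o=ray(s,u,v); return o+d*(z-o[2])/d[2]
def at_d(s,u,v):
    d,o=ray(s,u,v); r=s['range_z'][int(v)-1:int(v)+2,int(u)-1:int(u)+2]; return o+d*np.median(r)
def proj(s,P):
    T=np.linalg.inv(s['pose']); r=cv2.Rodrigues(T[:3,:3])[0]
    return cv2.projectPoints(np.array(P,float).reshape(-1,1,3),r,T[:3,3],s['intrinsics'],s['distortion'])[0][:,0]
E
python3 - <<'E'
from h import *
for n in ['scene','top']:
    s=snap(n,n+'0'); print(n,s['pose'].round(3).tolist())
s=ctrl.get_state();print(s['time_s'],s['finger_gap'],s['tcp_rot'])
E
```

```text
scene [[-0.831, -0.43, 0.352, 0.133], [-0.556, 0.648, -0.52, 0.495], [-0.004, -0.628, -0.778, 0.949], [0.0, 0.0, 0.0, 1.0]]
top [[0.023, -0.993, 0.115, 0.407], [-1.0, -0.023, 0.004, -0.081], [-0.001, -0.115, -0.993, 1.208], [0.0, 0.0, 0.0, 1.0]]
0.1 0.9960981175691156 [[-9.67459906e-01  2.53024107e-01 -3.62763048e-04]
 [ 2.53024350e-01  9.67459378e-01 -1.01472155e-03]
 [ 9.42094980e-05 -1.07349030e-03 -9.99999419e-01]]
```

View pics/scene0.png

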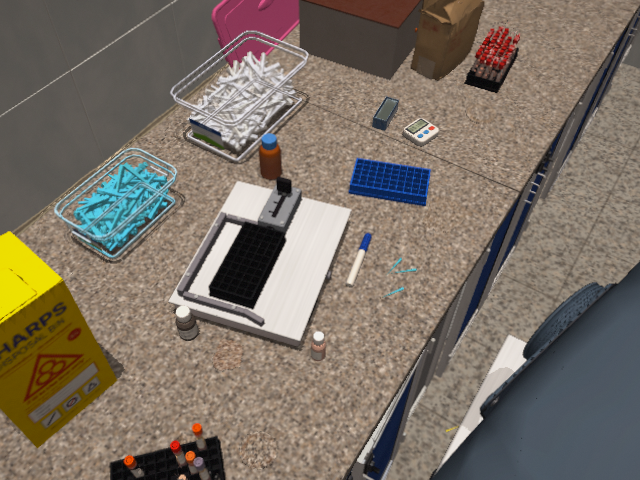

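View pics/top0.png

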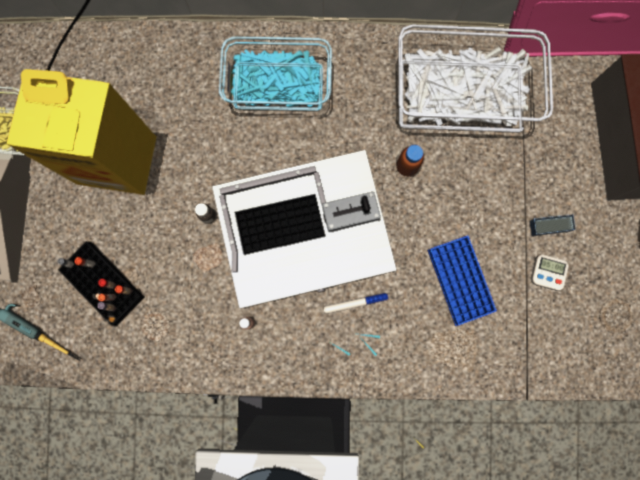

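The top view shows the shaker at about (305,228). The black rack is at (280,224), the fence at (268,180) and the lever housing at (352,210). The blue look-alike is at (462,280). I'll enlarge the shaker area.

```bash
python3 - <<'E'
from h import *
s=load('top0');im=cv2.cvtColor(s['img'],cv2.COLOR_RGB2BGR)
cv2.imwrite('pics/c1.png',cv2.resize(im[140:320,190:440],None,fx=3.2,fy=3.2,interpolation=cv2.INTER_CUBIC))
s=load('scene0');im=cv2.cvtColor(s['img'],cv2.COLOR_RGB2BGR)
cv2.imwrite('pics/c2.png',cv2.resize(im[130:350,165:365],None,fx=2.7,fy=2.7,interpolation=cv2.INTER_CUBIC))
E
```

```text
(no output)
```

View pics/c1.png

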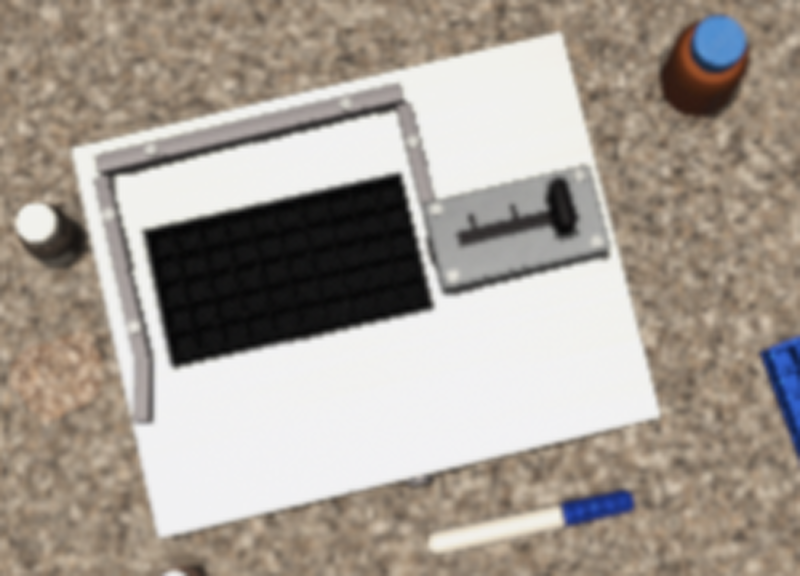

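View pics/c2.png

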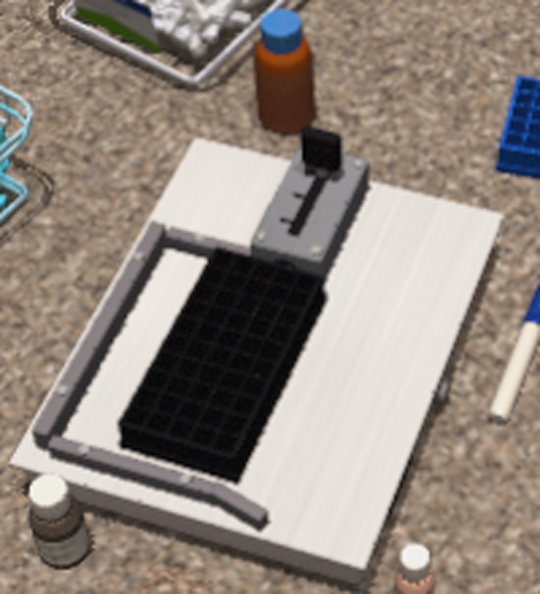

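```bash
cat >> h.py <<'E'
def fit(L,W):
    L=np.array(L)[:,:2];W=np.array(W)[:,:2];lc=L.mean(0);wc=W.mean(0)
    a=L-lc;b=W-wc
    th=np.arctan2((a[:,0]*b[:,1]-a[:,1]*b[:,0]).sum(),(a*b).sum())
    R=np.array([[np.cos(th),-np.sin(th)],[np.sin(th),np.cos(th)]])
    t=wc-R@lc; res=W-(L@R.T+t); return R,t,th,res
E
python3 - <<'E'
from h import *
s=load('top0'); q=load('scene0')
c=lambda P:[(u/3.2+190-.3,v/3.2+140-.3) for u,v in P]
c2=lambda P:[(u/2.7+165-.3,v/2.7+130-.3) for u,v in P]
L=np.array([(100,110),(100,-200),(-145,-200),(-145,110)])/1e3
D=[at_z(s,u,v,.042) for u,v in c([(73,148),(560,34),(658,415),(160,537)])]
D2=[at_z(q,u,v,.042) for u,v in c2([(12,464),(196,140),(502,214),(364,572)])]
Lr=np.array([(40,79),(40,-79),(-40,-79),(-40,79)])/1e3
K=[at_z(s,u,v,.070) for u,v in c([(145,230),(400,176),(432,308),(174,366)])]
K2=[at_z(q,u,v,.070) for u,v in c2([(121,428),(208,248),(326,296),(240,458)])]
for n,l,w in (('top',L,D),('scene',L,D2),('rack top',Lr,K),('rack scene',Lr,K2)):
    R,t,th,res=fit(l,w); print(n,t.round(4),np.degrees(th).round(2),'res mm',(res*1e3).round(1).tolist())
    if n=='top': R0,t0,th0=R,t,th
    if n=='rack top': print('rack in shaker',(R0.T@(t-t0)).round(4),np.degrees(th-th0))
    if n=='scene': R1,t1,th1=R,t,th
print('rack in shaker by scene',(R1.T@(t-t1)).round(4),np.degrees(th-th1))
for n,(u,v),z in (('bottle',(720,42),.1),('paddle top',(562,180),.117)):
    u,v=c([(u,v)])[0];p=at_z(s,u,v,z); print(n,p.round(3),(R0.T@(p[:2]-t0)).round(4),at_d(s,u,v).round(3))
u,v=c([(250,480)])[0];print('deck z',at_d(s,u,v)); u,v=c([(270,270)])[0];print('rack z',at_d(s,u,v))
E
```

```text
top [0.5982 0.0066] 14.92 res mm [[-0.3, -1.8], [-1.9, 1.1], [1.2, 2.1], [1.0, -1.3]]
scene [0.5974 0.0116] 15.13 res mm [[-1.3, -2.7], [-2.3, 1.0], [2.3, 0.8], [1.3, 0.9]]
rack top [0.5893 0.0009] 13.91 res mm [[2.1, -0.8], [-0.0, 2.2], [-1.1, 0.6], [-0.9, -2.0]]
rack in shaker [-0.0101 -0.0033] -1.0096275800798218
rack scene [0.5887 0.01  ] 14.03 res mm [[-0.2, -2.8], [7.5, 0.4], [-7.8, 9.4], [0.5, -7.0]]
rack in shaker by scene [-0.0088  0.0007] -1.099091638221204
bottle [ 0.725 -0.25   0.1  ] [ 0.0569 -0.2805] [ 0.725 -0.25   0.101]
paddle top [ 0.637 -0.157  0.117] [-0.0046 -0.1681] [ 0.646 -0.16   0.076]
deck z [0.46616266 0.0215994  0.04066795]
rack z [0.5927902  0.01332166 0.04505161]
```

Fit residuals are about 2 mm. The rack origin sits at about x = -10 mm in the shaker frame, so the push is about 45 mm, with a yaw of -1°. Next I'll go above the front of the rack with the jaws open along shaker y and look with the wrist camera.

```bash
cat >> h.py <<'E'
T0=np.array([.598,.009]); TH=np.radians(15.0)
RS=np.array([[np.cos(TH),-np.sin(TH)],[np.sin(TH),np.cos(TH)]])
def W(x,y,z): return np.r_[RS@np.array([x,y])+T0, z]   # shaker -> world
def S(p): return np.r_[RS.T@(np.array(p[:2])-T0), p[2]]
ROT=np.column_stack([np.r_[-RS[:,0],0],np.r_[RS[:,1],0],[0,0,-1.]])
E
python3 - <<'E'
from h import *
p=W(-.085,0,.24); print(p, ctrl.inverse_kinematics(p,ROT), ctrl.inverse_kinematics(W(-.017,-.2,.11),ROT))
ctrl.move_to(p,ROT)
s=ctrl.get_state();print(s['time_s'],s['ee_pos'],s['wrist_force'])
s=snap('wrist','w1');snap('top','top1');print(s['pose'].round(3).tolist())
E
```

```text
[ 0.5158963  -0.01299962  0.24      ] [-1.15420960e-01  3.00833781e-01  1.74982081e+00 -4.44089210e-16
  1.09093806e+00 -1.94801667e+00] [-3.59826666e-01  7.04151479e-01  1.44732028e+00 -4.44089210e-16
  9.90120894e-01 -2.19242238e+00]
2.4583 [ 0.51589545 -0.01245138  0.23999679] [ 0.11578769  0.55272389 -0.00590574]
[[-0.26, 0.919, 0.296, 0.441], [0.966, 0.248, 0.079, -0.033], [-0.001, 0.306, -0.952, 0.363], [0.0, 0.0, 0.0, 1.0]]
```

View pics/w1.png

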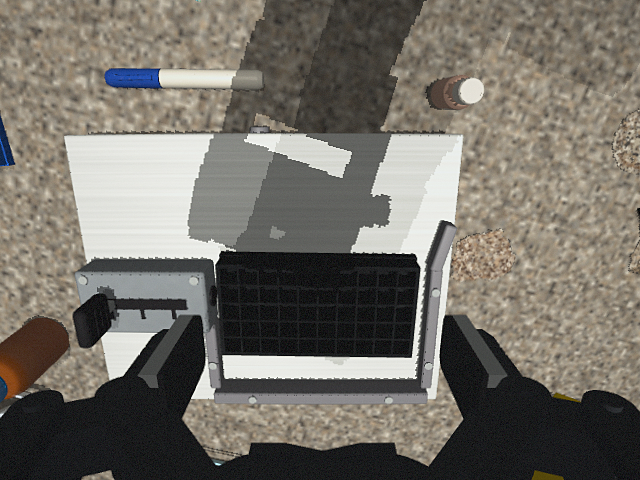

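The wrist view is upside down, with the fence at the bottom. It shows the rack at (318,305), the fence at (320,390) and the lever at (95,318). I'll use it to refine the shaker and rack poses.

```bash
python3 - <<'E'
from h import *
s=load('w1');im=cv2.cvtColor(s['img'],cv2.COLOR_RGB2BGR)
cv2.imwrite('pics/c3.png',cv2.resize(im[120:410,60:260],None,fx=2,fy=2,interpolation=cv2.INTER_CUBIC))
cv2.imwrite('pics/c4.png',cv2.resize(im[120:410,200:480],None,fx=2,fy=2,interpolation=cv2.INTER_CUBIC))
E
```

```text
(no output)
```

View pics/c3.png

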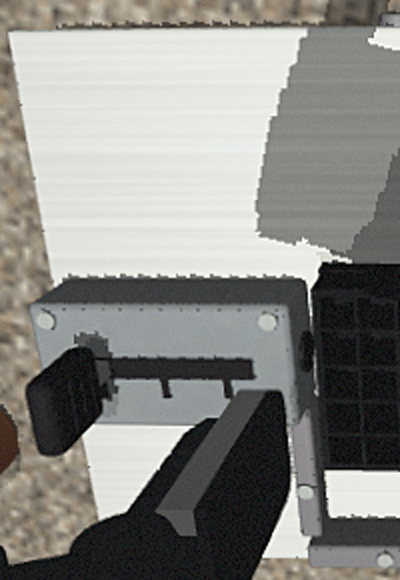

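View pics/c4.png

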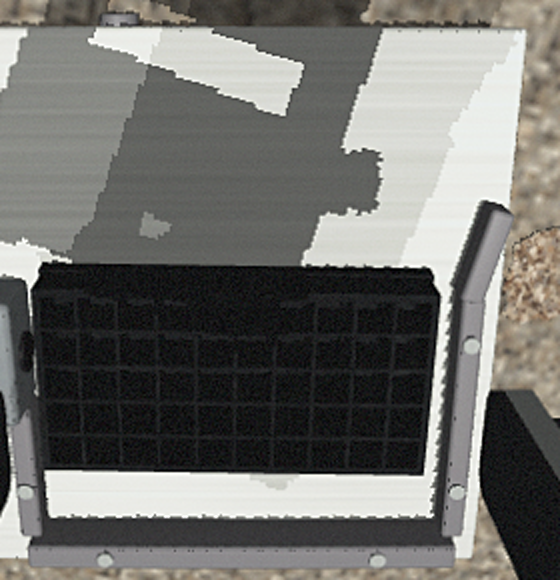

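```bash
python3 - <<'E'
from h import *
s=load('w1')
c3=lambda u,v:(u/2+60,v/2+120); c4=lambda u,v:(u/2+200,v/2+120)
P=[('deckFR',c3(10,30),.042,(-145,-200)),('deckFL',c4(525,30),.042,(-145,110)),('fenceR',c4(46,517),.042,(75,-89)),('fenceL',c4(435,519),.042,(75,89)),('houFR',c3(32,304),.074,(-44,-192)),('houFL',c3(296,304),.074,(-44,-89))]
L=[];w=[]
for n,(u,v),z,l in P:
    p=at_z(s,u,v,z);L.append(np.array(l)/1e3);w.append(p);print(n,(S(p)*1e3).round(1),l)
R,t,th,res=fit(L,w);print(t,np.degrees(th),(res*1e3).round(1).tolist())
for n,(u,v),z in [('rf bot R',c4(40,263),.042),('rf bot L',c4(432,268),.042),('rf top R',c4(33,296),.07),('rf top L',c4(440,298),.07),('rb top R',c4(46,470),.07),('rb top L',c4(424,474),.07),('paddle top outer L',c3(30,385),.117),('paddle top inner R',c3(75,352),.117)]:
    p=at_z(s,u,v,z); q=R.T@(p[:2]-t); print(n,(q*1e3).round(1))
# finger depth
for u,v in [(150,378),(185,335),(470,345),(455,325)]: print(u,v,(S(at_d(s,u,v))*1e3).round(1))
E
```

```text
deckFR [-143.6 -198.7   42. ] (-145, -200)
deckFL [-143.   107.4   42. ] (-145, 110)
fenceR [ 76.9 -91.7  42. ] (75, -89)
fenceL [77.7 89.1 42. ] (75, 89)
houFR [ -42.6 -189.5   74. ] (-44, -192)
houFL [-43.1 -86.5  74. ] (-44, -89)
[0.59986103 0.00954299] 14.801368549449238 [[-0.0, 0.7], [0.5, -3.1], [0.9, -2.3], [0.3, 0.4], [-0.5, 2.2], [-1.3, 2.0]]
rf bot R [-50.  -84.8]
rf bot L [-48.6  78.2]
rf top R [-46.5 -81.1]
rf top L [-46.4  75.4]
rb top R [ 31.2 -81.7]
rb top L [32.2 75.1]
paddle top outer L [ -32.  -167.9]
paddle top inner R [ -44.6 -149.9]
150 378 [-93.9 -45.5 271.3]
185 335 [-94.9 -42.3 251. ]
470 345 [-94.9  44.8 256.4]
455 325 [-95.1  43.8 244.9]
```

```bash
sed -i 's/T0=np.array.*/T0=np.array([.5993,.0090]); TH=np.radians(14.95)/' h.py; python3 - <<'E'
from h import *
s=load('w1');r=s['range_z']
for box in [(150,310,215,400),(430,310,490,400)]:
    Q=[]
    for v in range(box[1],box[3],2):
        for u in range(box[0],box[2],2):
            if 0<r[v,u]<.2:
                d,o=ray(s,u,v);Q.append(S(o+d*r[v,u])*1e3)
    Q=np.array(Q);print(len(Q),Q.min(0).round(1),Q.max(0).round(1),np.percentile(Q[:,2],[1,5]).round(1))
E
```

```text
1005 [-97.7 -55.6 233.2] [-73.7 -39.  282.4] [235.1 237.7]
907 [-97.2  41.3 233.7] [-74.3  55.8 280.7] [234.5 237. ]
```

The open fingertips stand 6.5 mm ahead of the TCP, and their front faces are 11 mm ahead of it in x. Now I'll descend and push, watching the wrist force.

```bash
python3 - <<'E'
from h import *
ctrl.line_to(W(-.085,0,.062),v=.2,rot=ROT)
st=ctrl.get_state();print(st['time_s'],(S(st['ee_pos'])*1e3).round(1),st['wrist_force'].round(2) if hasattr(st['wrist_force'],'round') else st['wrist_force'])
f0=np.array(st['wrist_force'])
for x in [-.062,-.05,-.04,-.03,-.024,-.021,-.019]:
    ctrl.line_to(W(x,0,.062),v=.04)
    st=ctrl.get_state();f=np.array(st['wrist_force'])-f0
    print(round(st['time_s'],2),(S(st['ee_pos'])*1e3).round(1),(RS.T@f[:2]).round(2),f[2].round(2))
    if -(RS.T@f[:2])[0]>12: break
snap('wrist','w2');snap('scene','s2')
E
```

```text
3.6 [-84.4  -0.2  62.9] [-0.13 -0.88 -0.71]
4.33 [-62.1   0.1  61.9] [0.42 0.85] 0.37
4.78 [-49.8   0.   61.9] [0.1 0.1] 1.48
5.17 [-39.8   0.   62. ] [0.68 0.8 ] 0.44
5.58 [-29.8   0.   62. ] [-0.09  0.67] 0.94
5.88 [-23.7  -0.   62. ] [0.26 1.48] 0.23
6.12 [-20.9  -0.   62. ] [-0.05  0.72] 0.21
6.38 [-18.9  -0.   62. ] [0.74 0.58] 0.97
```

View pics/w2.png

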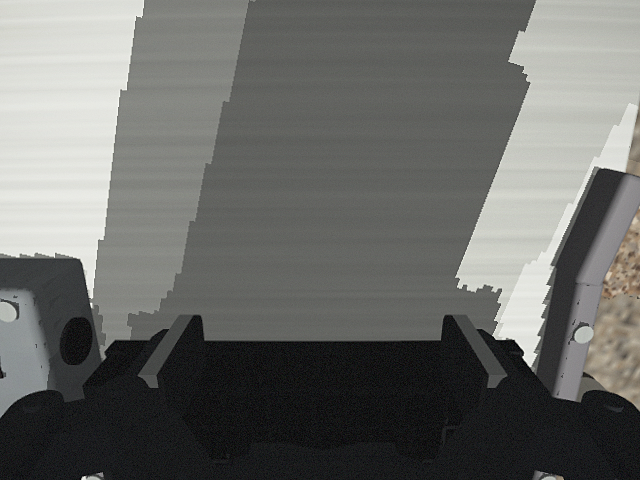

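The rack is moving squarely with both fingers on it. I'll go on in 1 mm steps until the force shows it is on the fence.

```bash
python3 - <<'E'
from h import *
x=-.019
for i in range(9):
    x+=.001
    ctrl.line_to(W(x,0,.062),v=.02)
    st=ctrl.get_state();f=np.array(st['wrist_force'])
    print(round(st['time_s'],2),(S(st['ee_pos'])*1e3).round(1),(RS.T@f[:2]).round(2),f[2].round(2))
    if abs((RS.T@f[:2])[0])>10: break
snap('scene','s3');snap('top','t3')
im=cv2.imread('pics/s3.png');cv2.imwrite('pics/c5.png',cv2.resize(im[130:350,165:365],None,fx=2.7,fy=2.7,interpolation=cv2.INTER_CUBIC))
E
```

```text
6.72 [-18.   0.  62.] [-0.07  0.31] 0.22
6.97 [-17.8  -0.   61.9] [-6.43 -0.28] 3.09
7.22 [-17.8   0.   61.8] [-10.81  -1.72] 8.15
```

View pics/c5.png

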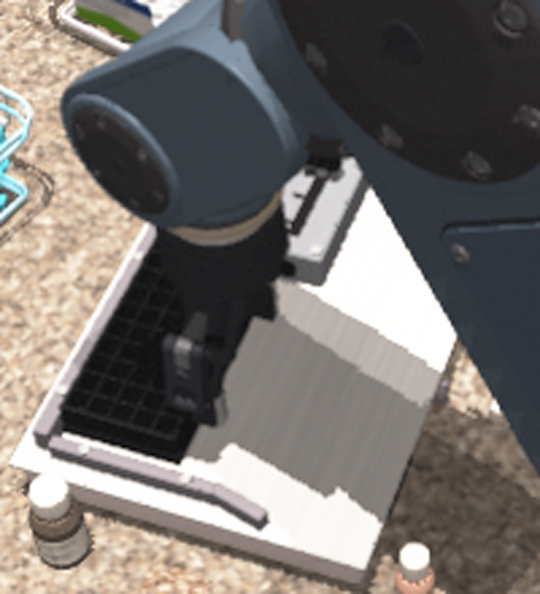

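It stops hard at TCP x = -17.8 (expected about -16), with the force rising to 11 N. I'll back off and check from above while closing the gripper.

```bash
python3 - <<'E'
from h import *
ctrl.line_to(W(-.045,0,.062),v=.1)
ctrl.line_to(W(-.075,0,.24),v=.3)
ctrl.grab()
st=ctrl.get_state();print(st['time_s'],st['finger_gap'],st['wrist_force'])
s=snap('wrist','w3')
im=cv2.imread('pics/w3.png');cv2.imwrite('pics/c6.png',cv2.resize(im[120:420,60:480],None,fx=1.9,fy=1.9,interpolation=cv2.INTER_CUBIC))
E
```

```text
9.2833 -0.0034853691646360156 [ 0.33240782 -0.52342847 -1.12409648]
```

View pics/c6.png

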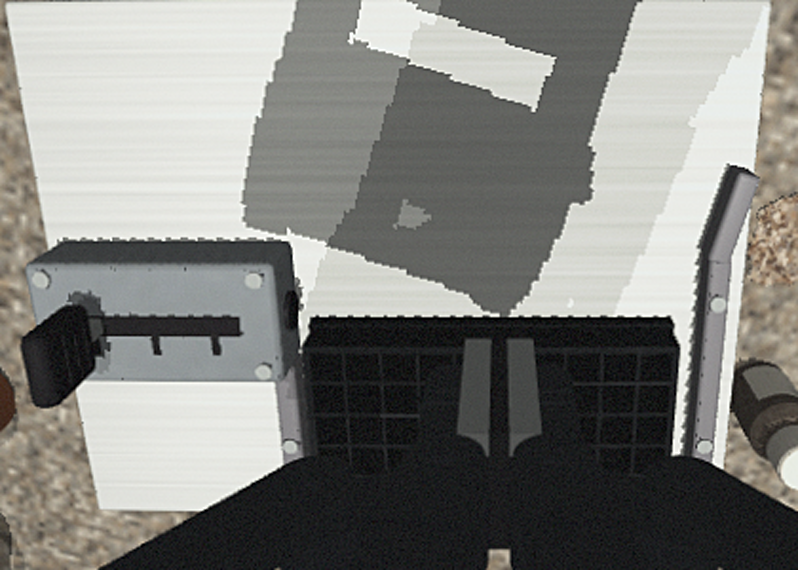

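```bash
python3 - <<'E'
from h import *
s=load('w3')
c=lambda u,v:(u/1.9+60,v/1.9+120)
for n,(u,v),z in [('R bot',c(310,317),.042),('L bot',c(672,317),.042),('R top',c(305,349),.07),('L top',c(680,347),.07),('housing FR',c(28,265),.074),('hous FL',c(276,265),.074)]:
    print(n,(S(at_z(s,u,v,z))*1e3).round(1))
r=s['range_z'];Q=[]
for v in range(280,420,2):
    for u in range(290,350,2):
        if 0<r[v,u]<.2:
            d,o=ray(s,u,v);Q.append(S(o+d*r[v,u])*1e3)
Q=np.array(Q);print(Q.min(0),Q.max(0),np.percentile(Q[:,2],2))
low=Q[Q[:,2]<240];print(low.min(0),low.max(0))
E
```

```text
R bot [ -6.4 -84.9  42. ]
L bot [-6.6 78.  42. ]
R top [ -4.6 -80.7  70. ]
L top [-5.7 75.5 70. ]
housing FR [ -43.2 -189.2   74. ]
hous FL [-43.5 -88.3  74. ]
[-92.90745121 -11.7504014  222.68167341] [-63.06109139   9.46159137 295.70450645] 226.71324718567897
[-85.75594609 -11.7504014  222.68167341] [-80.21150174   9.46159137 239.96541319]
```

The rack's front face reads -4.6 to -6.6 mm at both ends, against -5 mm for home, so it is square and home. Now the lever.

```bash
python3 - <<'E'
from h import *
ctrl.line_to(W(-.017,-.208,.2),v=.25,rot=ROT)
ctrl.line_to(W(-.017,-.208,.108),v=.15)
def rep():
    st=ctrl.get_state();f=np.array(st['wrist_force']);g=RS.T@f[:2]
    print(round(st['time_s'],2),(S(st['ee_pos'])*1e3).round(1),g.round(2),f[2].round(2));return g
rep()
for y in [-.198,-.192,-.188,-.184,-.181,-.178]:
    ctrl.line_to(W(-.017,y,.108),v=.04)
    g=rep()
    if abs(g[1])>15: break
snap('wrist','w4');snap('top','t4')
im=cv2.imread('pics/t4.png');cv2.imwrite('pics/c7.png',cv2.resize(im[140:320,190:440],None,fx=3.2,fy=3.2,interpolation=cv2.INTER_CUBIC))
E
```

```text
11.12 [ -16.5 -208.1  109.1] [-0.05 -0.  ] -0.52
11.53 [ -16.8 -197.8  108.4] [-0.52 -0.22] -0.0
11.82 [ -17.  -191.8  108. ] [ 0.34 -0.38] -1.27
12.07 [ -17.  -187.8  108. ] [-0.03  0.59] -0.16
12.32 [ -17.  -184.3  108.1] [ 0.19 -3.64] -0.58
12.57 [ -17.  -181.1  108. ] [-0.12 -2.97] 0.08
12.82 [ -17.  -177.7  108. ] [-0.48 -1.19] 0.34
```

View pics/w4.png

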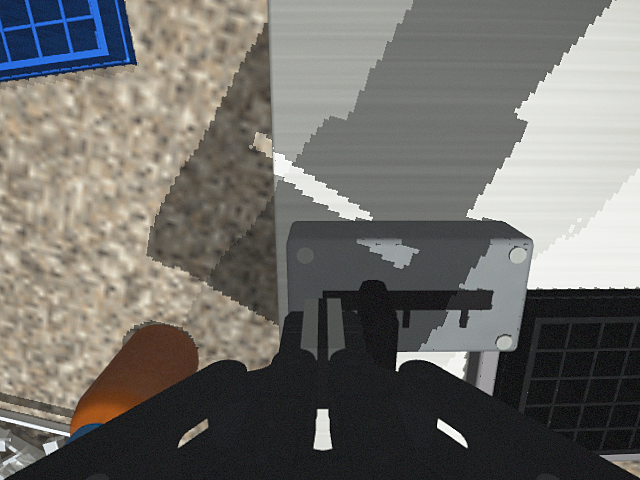

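The closed fingers have the paddle, with contact at about y = -185, so the end stop should come at about -135. I'll push on to it, watching the force.

```bash
python3 - <<'E'
from h import *
ys=list(np.arange(-.172,-.141,.004))+list(np.arange(-.139,-.127,.001))
for y in ys:
    ctrl.line_to(W(-.017,y,.108),v=.04 if y<-.14 else .02)
    st=ctrl.get_state();f=np.array(st['wrist_force']);g=RS.T@f[:2]
    print(round(st['time_s'],2),(S(st['ee_pos'])*1e3).round(1),g.round(2),f[2].round(2))
    if abs(g[1])>18: break
snap('wrist','w5')
E
```

```text
13.22 [ -17.  -171.4  107.9] [-0.3   0.57] 0.24
13.47 [ -17.  -167.7  108. ] [-0.41 -0.03] -0.27
13.72 [ -17.  -163.8  108. ] [0.85 0.52] -0.39
13.97 [ -17.  -160.5  108.1] [-0.28 -4.81] -0.55
14.22 [ -17.  -156.3  108.1] [-0.16 -3.71] -0.18
14.47 [ -17.  -151.8  108. ] [-0.5  -1.28] 1.48
14.72 [ -17.  -147.5  107.9] [-0.15  0.84] 0.07
14.97 [ -17.  -143.6  108. ] [0.79 1.4 ] -0.1
15.38 [ -17.  -138.9  108. ] [0.48 0.24] -0.11
15.62 [ -17. -138.  108.] [-0.49  0.12] -0.04
15.88 [ -17. -137.  108.] [-0.06 -0.11] 0.14
16.12 [ -17.  -136.1  108. ] [-0.79 -1.83] 0.89
16.38 [ -17.  -135.9  108.1] [-0.41 -7.26] -2.53
16.62 [ -16.9 -135.7  108.1] [ -0.45 -13.12] -2.67
16.88 [ -17.  -135.6  108.2] [ -1.05 -17.32] -4.63
17.12 [ -16.9 -135.4  108.2] [ -1.16 -22.13] -5.35
```

View pics/w5.png

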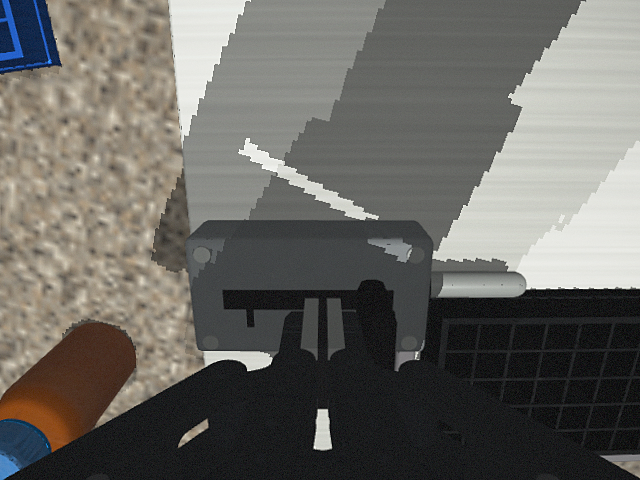

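It hit the end stop where expected, and the bolt is out in front of the rack. I'll back off, rise clear and verify.

```bash
python3 - <<'E'
from h import *
ctrl.line_to(W(-.017,-.165,.108),v=.08)
ctrl.line_to(W(-.03,-.165,.25),v=.25)
ctrl.line_to(W(-.09,-.03,.27),v=.3)
snap('wrist','w6')
ctrl.move_j([1.23, 0.351, 1.652, 0, 1.139, -0.085])
st=ctrl.get_state();print(st['time_s'],st['wrist_force'])
snap('top','t6');snap('scene','s6')
s=load('w6')
im=cv2.imread('pics/w6.png');cv2.imwrite('pics/c8.png',cv2.resize(im[120:420,60:480],None,fx=1.9,fy=1.9,interpolation=cv2.INTER_CUBIC))
im=cv2.imread('pics/t6.png');a=cv2.resize(im[140:320,190:440],None,fx=3.2,fy=3.2,interpolation=cv2.INTER_CUBIC);cv2.imwrite('pics/c9.png',a)
im=cv2.imread('pics/s6.png');cv2.imwrite('pics/c10.png',cv2.resize(im[120:380,165:385],None,fx=2.3,fy=2.3,interpolation=cv2.INTER_CUBIC))
E
```

```text
21.6083 [ 0.75340144 -0.73886647  0.19651511]
```

View pics/c8.png

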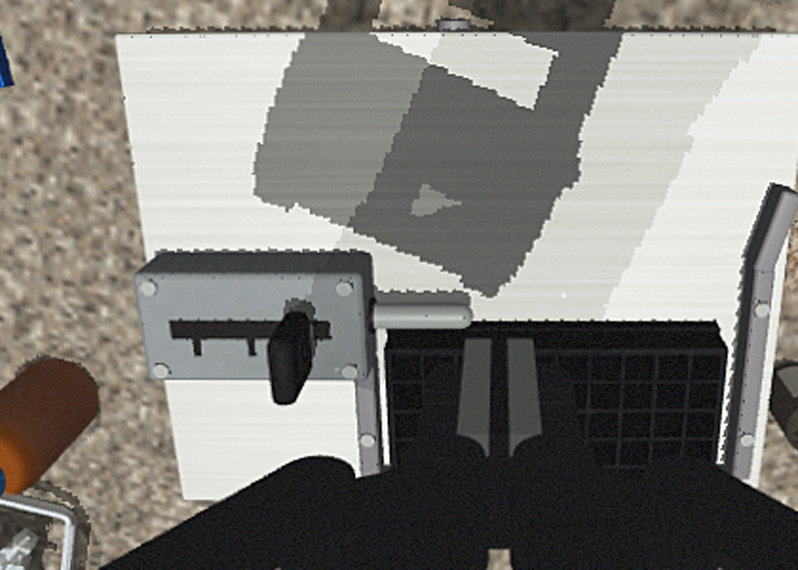

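View pics/c9.png

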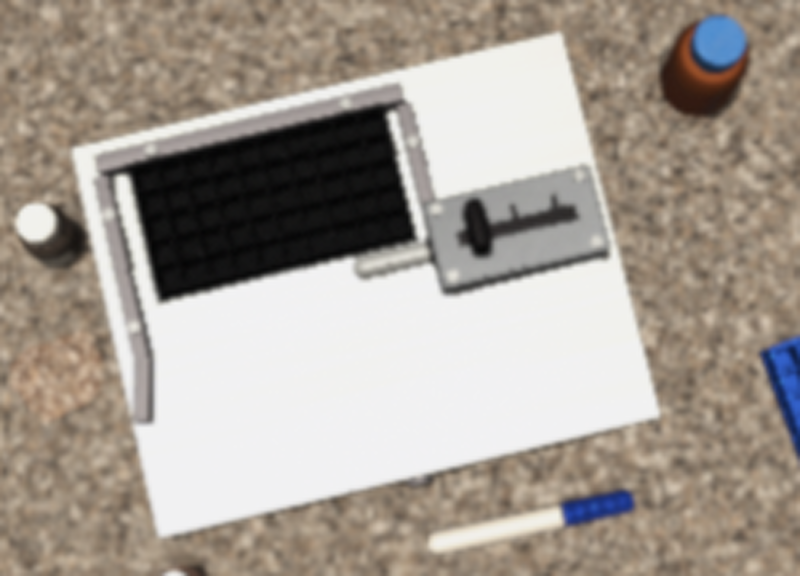

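View pics/c10.png

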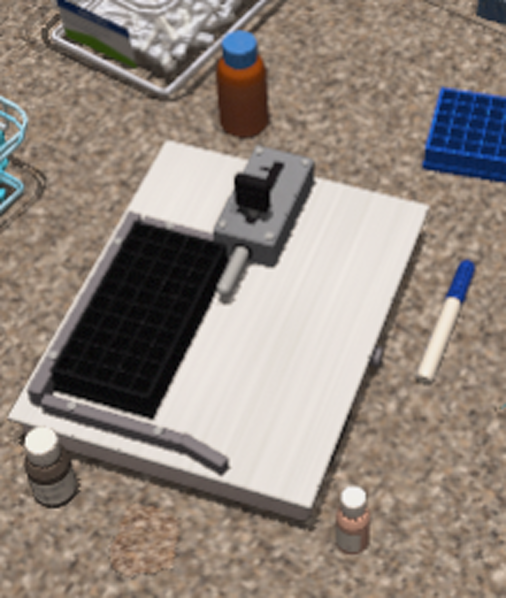

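In the wrist crop the bolt tip is at (470,316), and in the top crop the paddle is at (478,226). The rack is on the fence, and the bystanders have the same pixel positions as at the start. One numeric check, then I'll hand in.

```bash
python3 - <<'E'
from h import *
s=load('w6');c=lambda u,v:(u/1.9+60,v/1.9+120)
print('tip',(S(at_z(s,*c(471,316),.058))*1e3).round(1))
for p in [(388,322),(720,322)]: print('rack front bottom',(S(at_z(s,*c(*p),.042))*1e3).round(1))
ctrl.sleep(.3)
print(ctrl.get_state()['time_s']); ctrl.close_job()
E
```

```text
tip [-16.6 -42.6  58. ]
rack front bottom [ -6.1 -83.9  42. ]
rack front bottom [-6.2 79.3 42. ]
22.0083
the job is handed in; nothing more can be done
```

The rack is home against the fence and the lock lever is at its second stop. I handed the job in at 22.0 s, with the arm clear of everything.

- **Rack:** I pushed it about 42 mm straight back with both open fingers on its front face. It stopped hard, with the force rising to about 11 N. Afterwards its front edge read x ≈ -6 mm at both ends (-5 is home), so it is square. The 1 mm difference is within the 2 mm calibration.
- **Lever:** I pushed it with the closed fingers, past the first notch to the hard stop, where the force reached about 22 N. After release the bolt tip read (-16.6, -42.6) mm, against (-17, -41) for fully locked.
- **Bystanders:** The bottle, vial and pen sit at the same pixels as at the start in the top view. The dropper is only half in that crop, but it stands upright in the scene view.

No check failed. Early on, the two fixed cameras disagreed by about 5 mm on the shaker's y position. The wrist camera settled that before I touched anything.

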